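# Refit a cordless spice grinder and hold its lid at pulse

## Task

The cordless spice grinder has just been cleaned: plug its battery fully home into the dock behind the bowl and set the lid squarely down into the two slots of the collar, so that it lies flush before you turn it. Then, with both in place, twist the lid clockwise against its spring to the pulse position, halfway to the lock, and finish while still gripping it and holding it there: the spring turns it back if you let go, and it must not be turned on towards the lock click. Leave the salt shaker and the spice jar where they stand.

Things in the scene. Friction and masses are not known exactly. Their poses are not given: they have to be found in the camera images.
- grinder: the grinder, fixed on the worktop. Round steel body 113 mm across at the foot with a black collar 110 mm across, open on top, 104 mm high; behind it (its +x) a black battery dock 54 mm wide, 78 mm high, reaching 148 mm from the bowl axis. Origin: bowl axis at the underside; z up; x from the bowl axis to the dock
- mouth (a point): centre of the collar's top face, on the bowl axis, 104 mm above the grinder's underside; axes as the grinder's. Bore of radius 38 mm; two entry slots 15 mm wide, reaching 46 mm from the axis, on both sides of the axis in line with the grinder's x (one towards the dock, one away), through a lip 6 mm thick; the groove for the lugs runs round below the lip
- dock_mouth (a point): centre of the mouth of the battery well in the dock's top, 90 mm from the bowl axis along the grinder's x, 78 mm above its underside; axes as the grinder's. Well 44 mm along x by 28 mm along y, 32 mm deep, chamfered mouth
- pulse_mark (a point): raised white oblong mark on the collar's rim, 51.7 mm from the bowl axis; a like one lies across from it. In the pulse position the end of the lid's grip bar (pointer rib) stands at it, 35.5 deg (0.62 rad) clockwise of the entry slot. A thin white mark stands at each entry slot; a round white dot 68 deg clockwise of it is the lock
- grinder_lid: the lid, about 120 g, grey, stands on its skirt. Origin: centre of the skirt's underside; z up; x along the grip bar. Skirt 72 mm across, 20 mm high; flange 97 mm across above it, its underside lies on the collar's top when seated (origin 20 mm below mouth). Two lugs 11 mm wide reach 43 mm from the axis at +x and -x, 0 to 12 mm above the origin, chamfered; either way round fits
- lid_grip (a point): middle of the lid's upright grip bar, 47 mm above the lid's underside (21.5 mm above the flange); axes as the lid's: close the fingers along y. The bar is 62 mm long (x), 20 mm thick (y), and reaches from 25.5 to 54.5 mm above the lid's underside
- battery: battery block, about 160 g, black, 66 mm tall, stands on its plug end. Origin: centre of the plug's underside; z up; x along the longer side. Plug 40 mm (x) by 24 mm (y), 30 mm long, its lowest 8 mm tapered by 3 mm a side; above it a head 50 mm (x) by 32 mm (y), 36 mm high, its shoulder on the dock's top when home (origin 30 mm below dock_mouth). Its x goes along the grinder's x, either way round
- battery_grip (a point): point inside the battery's head, 52 mm above its underside (22 mm above the shoulder); axes as the battery's: close the fingers along y
- pulse_ring (a joint): turn of the sprung ring under the lip that the lugs push, rad, 0 at rest, grows as the lid turns clockwise. The lid turns 0 to 0.13 (centred 0.06) before the lugs meet it, then both turn together. Spring 0.055 N m + 0.22 N m/rad; drives the lid back when let go. Pulse position 0.55; from 0.75 the lugs meet the latch, which resists stiffly, then clicks behind them by about 1.1 and holds the lid
- salt_shaker: glass salt shaker with a grey top, 44 mm wide, 90 mm tall, origin at its underside; leave it alone
- spice_jar: spice jar with a screw cap, 42 mm wide, 99 mm tall, origin at its underside; leave it alone

How it is judged:
By the outcome, as a careful person would: the job done as asked, in the order asked, and still so for the second after the job is handed in, while the arm keeps its last pose, push and grip.
It also fails if it takes over 61 s, if anything falls off the work surface, if the arm or the gripper's body presses on something with over 40 N, if the wrist force passes 120 N, or if a joint passes its speed limit or range.

## Robot

A 6-joint arm with a two-finger parallel gripper is mounted at the origin on the work surface; the furniture and walls round the work are solid. World frame = base frame: x ahead of the robot, y to its left, z up, the work surface at z = 0. Lengths are in m, angles in rad, forces in N, time in s.
With the tool pointing down it reaches from about 0.35 to 0.975 m from the base axis. Payload 4.9 kg.
Tool frame: the origin (TCP) lies midway between the tips of the shut fingers; the grasp point (between the pads) lies 19 mm behind it (ctrl.tcp_to_grasp is the distance from the TCP to the grasp point, in m); z points along the fingers, y is the line along which they close (so a half turn about z gives the same grasp; the last joint's range is limited). The gripper opens to 85 mm and grips with 20 to 120 N. Pads are 22 mm wide; open, the fingers measure 114 mm over their backs; the gripper's body (76 mm by 85 mm) begins 54 mm behind the grasp point. The pads swing forward as they close: fully open they stand 13 mm farther back than shut.
Start: joints at [-1.392, 0.053, 1.613, -0, 1.476, -0.119], TCP at [0.183, -0.597, 0.231] pointing down, gripper open.
Joint ranges: [-3.01, 3.01], [-1.01, 2.22], [0.06, 2.58], [-1.02, 4.17], [0.09, 2.62], [-3.14, 3.14]. Speed limits (rad/s): [2.57, 2.57, 3.14, 3.14, 3.14, 3.14].

## Interface

Orientations are given as a rotation vector (axis times angle).
In Python, from station import ctrl, vision, sensors gives the robot as it stands (ctrl), with the cameras (vision) and the readings (sensors).
- The arm moves only by the shell command python3 jog.py 'ROWS' [FORCE]. ROWS is 1 to 20 rows, parted by a bar, with the numbers parted by commas; each row has 7 numbers: the finger opening in m, then dx, dy, dz in fractions of the full range, 1 being 0.75 m, then a rotation vector rx, ry, rz in fractions of the full range, 1 being pi rad; each row is the pose to reach, as a shift and turn from the pose commanded when the command began, along the tool's axes at that moment; what a row does not reach only later rows make up. A row lasts 1/12 s, in which the tool goes at most 0.0417 m and 0.125 rad, less where a joint would pass 70% of its speed; a pose out of reach is approached as far as the arm can. The fingers move at their own pace and stop on an object; FORCE is the grip in N (left out, the last holds). Time passes only in rows, so rows that do not move let the fingers close. It prints the time, the measured TCP pose, the force, the opening and the grip force at its end. No shift or turn number may pass 1 either way. Input that does not fit is refused with a message, and nothing moves.
- sensors.get_obs(): the state, without advancing time (a new reading comes with each control period).
- vision.get_image(name): name is "scene" or "side" or "wrist"; returns the picture (400x640x3 uint8, red, green, blue); there is no depth.
- vision.camera_params(name): a dict with "fx", "fy", "cx", "cy" (pixels), "k1" (the pictures are not rectified: a ray, as slopes to the right and down, at radius r is drawn at 1 + k1 r^2 times it, then the intrinsics apply), "T" (4x4, takes a point from camera to world coordinates); the wrist camera has in their place "tool_from_camera" (4x4, takes a point from camera to tool coordinates, whose origin is the TCP and whose axes are the flange's). Camera axes: x right, y down, z forward; pixel columns grow to the right and rows downward; lengths in m; the calibration is good to about 2 mm. A picture is of the moment at which its call begins: read the wrist's pose just before it. camera_params takes no time and is no camera call.
- ctrl.finish_job(): hands the job in; it is judged then, once.
The state is a dict: "t": time; "q": joint angles; "dq": joint speeds; "effort": joint torques, N m; "tool_pos": TCP position; "tool_rot": TCP orientation; "contact_force": force on the tool from outside, world axes, zero at the start; "wrist_torque": the same for the moment, N m; "opening": finger opening in m; "grip_force": force on a finger pad.
Only numpy, scipy, OpenCV 4.12 (cv2) and the standard library are available. Lean on these libraries where they do the work, as an engineer would, in place of code of your own. Each camera call takes 0.05 s, during which the arm holds its last target. There are 200 camera calls.

## Working session

There is one attempt and no reset: what is moved stays moved. The work goes in short steps, Python scripts to look and compute and a shell command to move; the robot and the scene stay as the last step left them, time stands still between calls to the robot, and variables do not carry over. Pictures are saved under pics/ and viewed, at most 10 in all, crops included, and the job is handed in when it is done.

```bash
ls; mkdir -p pics
python3 - <<'E'
from station import ctrl, vision, sensors
import cv2,numpy as np
o=sensors.get_obs();print({k:np.round(v,3) for k,v in o.items()})
ims=[vision.get_image(n)[:,:,::-1] for n in("scene","side")]
for n,i in zip(("scene","side"),ims): cv2.imwrite(f"pics/{n}0.png",i); print(vision.camera_params(n))
print(vision.camera_params("wrist"))
E
```

```text
jog.py
pics
station.py
{'t': np.float64(0.0), 'q': array([-1.392,  0.053,  1.614, -0.   ,  1.476, -0.119]), 'dq': array([ 0.002,  0.001,  0.001,  0.   ,  0.   , -0.003]), 'effort': array([-1.0000e-03, -3.9368e+01, -3.7018e+01, -0.0000e+00,  7.0000e-03,
       -0.0000e+00]), 'tool_pos': array([ 0.183, -0.597,  0.23 ]), 'tool_rot': array([-3.105, -0.466,  0.   ]), 'contact_force': array([-0.229, -0.015, -0.206]), 'wrist_torque': array([0.011, 0.041, 0.009]), 'grip_force': np.float64(0.0), 'opening': np.float64(0.085)}
{'fx': 496.74689173421456, 'fy': 496.74689173421456, 'cx': 315.5317023924576, 'cy': 203.43049422920885, 'k1': -0.14374071393238091, 'T': array([[-0.91795348, -0.29040549,  0.27023334,  0.24751799],
       [-0.3966274 ,  0.65999674, -0.63803683,  0.6204153 ],
       [ 0.00693628, -0.69287008, -0.72102908,  0.90123749],
       [ 0.        ,  0.        ,  0.        ,  1.        ]])}
{'fx': 464.00401830599054, 'fy': 464.00401830599054, 'cx': 318.3234851286902, 'cy': 203.34408747513046, 'k1': -0.12807767099534673, 'T': array([[-0.99010911, -0.09605494,  0.10226142,  0.44814229],
       [-0.13897414,  0.57151708, -0.80873631,  0.63299379],
       [ 0.01923897, -0.81494888, -0.57921342,  0.5762527 ],
       [ 0.        ,  0.        ,  0.        ,  1.        ]])}
{'fx': 327.5387037524308, 'fy': 327.5387037524308, 'cx': 311.6774725922024, 'cy': 197.22955285591934, 'k1': -0.014900650351593122, 'tool_from_camera': array([[ 2.05211080e-05, -9.64879052e-01, -2.62694527e-01,
         6.70638727e-02],
       [ 9.99999976e-01,  7.73228936e-05, -2.05889835e-04,
        -1.70741784e-05],
       [ 2.18971090e-04, -2.62694516e-01,  9.64879030e-01,
        -1.44287105e-01],
       [ 0.00000000e+00,  0.00000000e+00,  0.00000000e+00,
         1.00000000e+00]])}
```

View pics/scene0.png

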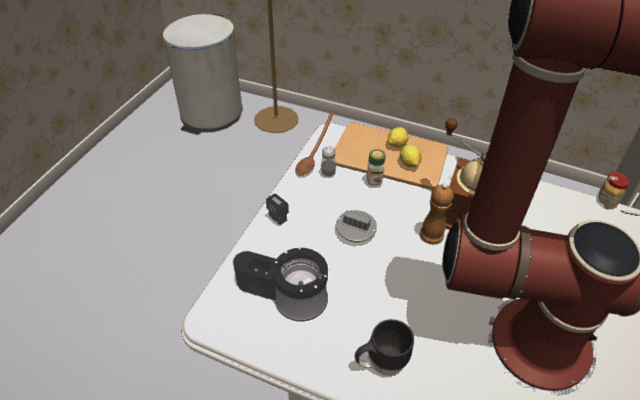

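View pics/side0.png

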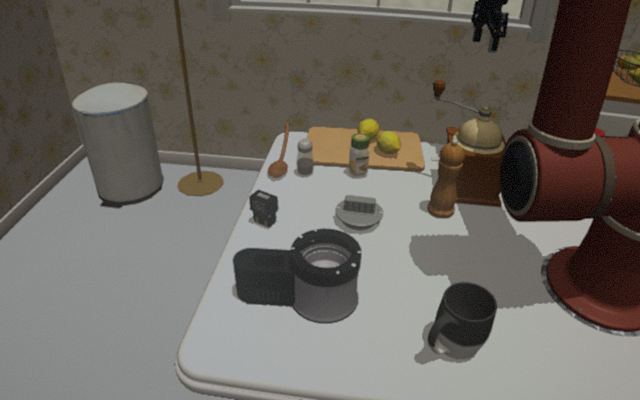

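The scene camera shows the grinder's bowl at (300,272) with the dock at (254,265), the battery at (278,207) and the lid at (356,226). In the side camera they are at (326,250), (262,258), (264,207) and (359,212). Next I'll get rough positions from both views.

```bash
cat > h.py <<'E'
from station import ctrl, vision, sensors
import numpy as np, cv2
from scipy.spatial.transform import Rotation as R
def tool(o=None):
    o=o or sensors.get_obs(); T=np.eye(4); T[:3,:3]=R.from_rotvec(o["tool_rot"]).as_matrix(); T[:3,3]=o["tool_pos"]; return T
def cam(n,Tt=None):
    p=vision.camera_params(n); return p, (p["T"] if "T" in p else (tool() if Tt is None else Tt)@p["tool_from_camera"])
def ray(n,uv,Tt=None):
    p,T=cam(n,Tt); K=np.array([[p["fx"],0,p["cx"]],[0,p["fy"],p["cy"]],[0,0,1]])
    s=cv2.undistortPoints(np.array([[uv]],float),K,np.array([p["k1"],0,0,0,0]))[0,0]
    return T[:3,3],T[:3,:3]@np.array([*s,1])
def onz(n,uv,z,Tt=None):
    c,d=ray(n,uv,Tt); return c+d*(z-c[2])/d[2]
def tri(*obs):
    A=np.zeros((3,3));b=np.zeros(3);rs=[ray(*o) for o in obs]
    for c,d in rs:
        d=d/np.linalg.norm(d);P=np.eye(3)-np.outer(d,d);A+=P;b+=P@c
    x=np.linalg.solve(A,b); return x,[np.linalg.norm(np.cross(x-c,d/np.linalg.norm(d))) for c,d in rs]
def proj(n,X,Tt=None):
    p,T=cam(n,Tt); c=T[:3,:3].T@(np.asarray(X)-T[:3,3]); s=c[:2]/c[2]; s=s*(1+p["k1"]*(s@s))
    return s*[p["fx"],p["fy"]]+[p["cx"],p["cy"]]
def snap(n,f):
    T=tool(); im=vision.get_image(n)[:,:,::-1]; cv2.imwrite("pics/"+f,im); np.save("pics/"+f+".npy",T); return im
E
python3 - <<'E'
from h import *
np.set_printoptions(precision=4,suppress=True)
for nm,a,b in (("mouth",(300,272),(326,250)),("lid",(356,222),(359,208)),("batt",(278,207),(264,207)),("dock",(256,262),(264,258)),("salt",(328,160),(305,157)),("jar",(376,167),(359,155))):
    print(nm,tri(("scene",a),("side",b)))
p=vision.camera_params("wrist")["tool_from_camera"];print(tool())
E
python3 - <<'E'
from h import *
np.set_printoptions(precision=4,suppress=True)
for nm,a,b in (("mill",(442,190),(453,133)),("knob",(452,126),(439,88)),("dome",(474,163),(484,115))):
    print(nm,tri(("scene",a),("side",b)))
T=tool()
d=np.array([.60,-0.0,.32])-T[:3,3]; print(T[:3,:3].T@d)
m=np.array([.40,-.62,.36])-T[:3,3]; print(T[:3,:3].T@m)
E
```

```text
mill (array([ 0.2963, -0.1462,  0.199 ]), [np.float64(0.00769285545013212), np.float64(0.007692855450132167)])
knob (array([ 0.3152, -0.3405,  0.2146]), [np.float64(0.00022741310749247723), np.float64(0.00022741310749255813)])
dome (array([ 0.2397, -0.2282,  0.2131]), [np.float64(0.005628895309527616), np.float64(0.005628895309527485)])
[ 0.5735 -0.4485 -0.0889]
[ 0.2004  0.0854 -0.1299]
```

Careful with the scale: shifts go in shares of 0.75 m and turns go in shares of pi rad. That gives: 0.57 m / 0.75 = 0.76, -0.45 m / 0.75 = -0.6.

```bash
python3 jog.py '0.085,0.3733,0,-0.1467,0,0,0 | 0.085,0.3733,0,-0.1467,0,0,0 | 0.085,0.3733,0,-0.1467,0,0,0 | 0.085,0.3733,0,-0.1467,0,0,0 | 0.085,0.3733,0,-0.1467,0,0,0 | 0.085,0.3733,0,-0.1467,0,0,0 | 0.085,0.3733,0,-0.1467,0,0,0 | 0.085,0.76,-0.6,-0.12,0,0,0 | 0.085,0.76,-0.6,-0.12,0,0,0 | 0.085,0.76,-0.6,-0.12,0,0,0 | 0.085,0.76,-0.6,-0.12,0,0,0 | 0.085,0.76,-0.6,-0.12,0,0,0 | 0.085,0.76,-0.6,-0.12,0,0,0 | 0.085,0.76,-0.6,-0.12,0,0,0 | 0.085,0.76,-0.6,-0.12,0,0,0 | 0.085,0.76,-0.6,-0.12,0,0,0 | 0.085,0.76,-0.6,-0.12,0,0,0 | 0.085,0.76,-0.6,-0.12,0,0,0 | 0.085,0.76,-0.6,-0.12,0,0,0 | 0.085,0.76,-0.6,-0.12,0,0,0'
python3 - <<'E'
from h import *
im=snap("wrist","w1.png")
cv2.imwrite("pics/w1b.png",cv2.resize(im,(800,500),interpolation=cv2.INTER_CUBIC))
print(tool())
for X in ([.5006,.1005,.104],[.463,-.1374,.054],[.6532,-.1061,.066]): print(proj("wrist",X))
E
```

```text
t: 1.77
tool_pos: [0.5962, 0.0023, 0.3207]
tool_rot: [-3.107, -0.466, 0.001]
contact_force: [0.1, -0.3, 0.0]
opening: 0.0847
grip_force: 0.0
[[ 9.53990710e-01  2.99836028e-01 -2.85245856e-04  5.97190461e-01]
 [ 2.99832745e-01 -9.53974857e-01  5.68306504e-03  8.73215026e-03]
 [ 1.43187028e-03 -5.50711730e-03 -9.99983811e-01  3.20157416e-01]
 [ 0.00000000e+00  0.00000000e+00  0.00000000e+00  1.00000000e+00]]
[213.2890611  225.00966218]
[383.57769769 285.20993872]
[417.09144863 149.60813666]
```

View pics/w1b.png

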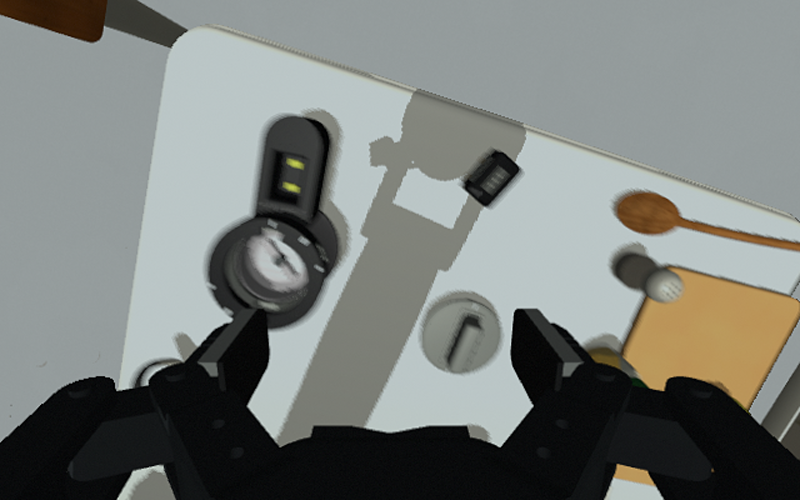

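The picture is slightly blurred because the arm was still settling. It shows the dock well at (290,180) of the 800-px view, the bowl at (275,265), the battery at (492,178) and the lid at (462,333). I'll let the arm settle and take two sharper views.

```bash
python3 jog.py '0.085,0,0,0,0,0,0 | 0.085,0,0,0,0,0,0 | 0.085,0,0,0,0,0,0'
python3 - <<'E'
from h import *
snap("wrist","w2.png")
E
python3 jog.py '0.085,-0.04,0.16,0.04,0,0,0 | 0.085,-0.04,0.16,0.04,0,0,0 | 0.085,-0.04,0.16,0.04,0,0,0 | 0.085,-0.04,0.16,0.04,0,0,0 | 0.085,-0.04,0.16,0.04,0,0,0 | 0.085,-0.04,0.16,0.04,0,0,0 | 0.085,-0.04,0.16,0.04,0,0,0'
python3 - <<'E'
from h import *
im3=snap("wrist","w3.png"); im2=cv2.imread("pics/w2.png")
G=[.5006,.1005,.104];L=[.463,-.1374,.05];B=[.6532,-.1061,.05]; D=[.59,.093,.078]
tiles=[]
for im,f in((im2,"w2"),(im3,"w3")):
    T=np.load(f"pics/{f}.png.npy")
    row=[]
    for X,w in ((np.add(G,D)/2,(55,62)),(L,(45,62)),(B,(33,62))):
        u,v=np.round(proj("wrist",X,T)).astype(int); u0,v0=u-w[0],v-w[1]
        if u0<0:u0=0
        c=im[v0:v0+2*w[1],u0:u0+2*w[0]]; print(f,u0,v0,c.shape); row.append(cv2.resize(c,None,fx=2.4*248/248,fy=2.4,interpolation=cv2.INTER_CUBIC))
    h=min(r.shape[0] for r in row); tiles.append(np.hstack([r[:h] for r in row]))
w=min(t.shape[1] for t in tiles); o=np.vstack([t[:,:w] for t in tiles]); print(o.shape,[t.shape for t in tiles]); cv2.imwrite("pics/m1.png",o)
E
```

```text
t: 2.07
tool_pos: [0.596, -0.0008, 0.3209]
tool_rot: [3.107, 0.465, -0.001]
contact_force: [-0.3, -0.1, -0.2]
opening: 0.0846
grip_force: 0.0
t: 2.7
tool_pos: [0.6028, -0.1234, 0.2921]
tool_rot: [3.107, 0.466, 0.002]
contact_force: [-0.6, 0.2, 0.2]
opening: 0.0849
grip_force: 0.0
w2 165 123 (124, 110, 3)
w2 332 218 (124, 90, 3)
w2 372 82 (124, 66, 3)
w3 44 102 (124, 110, 3)
w3 246 209 (124, 90, 3)
w3 277 59 (124, 66, 3)
(596, 638, 3) [(298, 638, 3), (298, 638, 3)]
```

View pics/m1.png

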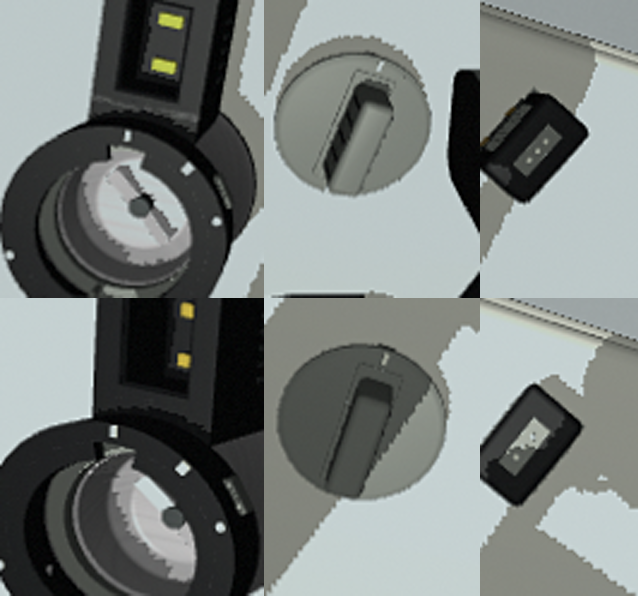

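The montage (scale 2.4) is sharp:
- **Collar marks, view w2:** thin mark (127,135), oblong (187,169), dots (216,221) and (10,255).
- **Collar marks, view w3:** thin mark (113,432), oblong (183,468), dot (221,527).
- **Lid flange centre:** about (352,124) and (363,421), with the white pointer line at (379,66) and (386,358).
- **Battery label centre:** (539,150) and (525,444).

I'll refine these as blob centroids and fit poses.

```bash
cat > fit.py <<'E'
from h import *
from scipy.optimize import least_squares
np.set_printoptions(precision=4,suppress=True)
I={f:cv2.cvtColor(cv2.imread(f"pics/{f}.png"),cv2.COLOR_BGR2GRAY).astype(float) for f in("w2","w3")}
T={f:np.load(f"pics/{f}.png.npy") for f in I}
def blob(f,uv,r=4):
    u,v=np.round(uv).astype(int); p=I[f][v-r:v+r+1,u-r:u+r+1]; w=np.clip(p-(p.min()*.4+p.max()*.6),0,None)
    Y,X=np.mgrid[v-r:v+r+1,u-r:u+r+1]; return np.array([(w*X).sum(),(w*Y).sum()])/w.sum()
def t(f,x,y):  # montage -> pixel
    o={("w2",0):(165,123,0,0),("w2",1):(332,218,264,0),("w2",2):(372,82,480,0),("w3",0):(44,102,0,298),("w3",1):(246,209,264,298),("w3",2):(277,59,480,298)}[(f,0 if x<264 else 1 if x<480 else 2)]
    return np.array([(x-o[2])/2.4+o[0],(y-o[3])/2.4+o[1]])
E
cat > g.py <<'E'
from fit import *
d=np.radians; obs=[("w2",(127,135),0),("w2",(187,169),-35.5),("w2",(216,221),-68),("w2",(10,255),112),("w3",(113,432),0),("w3",(183,468),-35.5),("w3",(221,527),-68)]
P=[(f,blob(f,t(f,*m)),d(a)) for f,m,a in obs]
for (f,m,a),p in zip(obs,P): print(f,a,t(f,*m),p[1])
def res(x,rr=.0517): return np.concatenate([proj("wrist",[x[0]+rr*np.cos(x[3]+a),x[1]+rr*np.sin(x[3]+a),x[2]],T[f])-p for f,p,a in P])
s=least_squares(res,[.5,.1,.104,0]);print("grinder",s.x,np.round(s.fun,2))
c,sn=np.cos(s.x[3]),np.sin(s.x[3]); D=[s.x[0]+.09*c,s.x[1]+.09*sn,.078]; print("dock",D)
for f in I: print(f,"dock px",proj("wrist",D,T[f]))
print("batt",tri(("wrist",t("w2",539,149.5),T["w2"]),("wrist",t("w3",525,444),T["w3"])))
print("batt z66",onz("wrist",t("w2",539,149.5),.066,T["w2"]),onz("wrist",t("w3",525,444),.066,T["w3"]))
e=[onz("wrist",t("w3",*p),.066,T["w3"]) for p in ((534,384),(581,428),(519,505))]; print(e,[np.linalg.norm(e[1]-q) for q in(e[0],e[2])],"yaw",np.degrees(np.arctan2(*(e[1]-e[2])[1::-1])))
print("lid",tri(("wrist",t("w2",352.5,124),T["w2"]),("wrist",t("w3",363,421.5),T["w3"])))
print("lid z25",onz("wrist",t("w2",352.5,124),.0255,T["w2"]),onz("wrist",t("w3",363,421.5),.0255,T["w3"]))
print("mark",tri(("wrist",t("w2",379,66),T["w2"]),("wrist",t("w3",386,358),T["w3"])))
E
python3 g.py
```

```text
w2 0 [217.9167 179.25  ] [217.5745 179.2996]
w2 -35.5 [242.9167 193.4167] [242.7618 192.922 ]
w2 -68 [255.     215.0833] [254.8835 214.9165]
w2 112 [169.1667 229.25  ] [166.481  229.9054]
w3 0 [ 91.0833 157.8333] [ 91.0116 157.0464]
w3 -35.5 [120.25   172.8333] [119.716  172.6571]
w3 -68 [136.0833 197.4167] [135.2582 197.1112]
grinder [0.5042 0.093  0.1073 0.0773] [-0.07  0.07 -0.16  0.23 -0.14  0.19  1.65 -1.08 -0.52  0.26 -0.35  0.08
 -0.25  0.17]
dock [np.float64(0.5939472900965393), np.float64(0.09997096841610473), 0.078]
w2 dock px [229.1428 142.9265]
w3 dock px [109.9343 118.5693]
batt (array([ 0.65  , -0.0906,  0.0704]), [np.float64(0.00025643764404547275), np.float64(0.00025643764404538645)])
batt z66 [ 0.6497 -0.0919  0.066 ] [ 0.6501 -0.0905  0.066 ]
[array([ 0.6766, -0.0869,  0.066 ]), array([ 0.6644, -0.1129,  0.066 ]), array([ 0.6225, -0.0956,  0.066 ])] [np.float64(0.02870493860812063), np.float64(0.04532796681837904)] yaw -22.441797092680453
lid (array([ 0.4625, -0.131 ,  0.022 ]), [np.float64(0.00024408102707275582), np.float64(0.00024408102707269386)])
lid z25 [ 0.4638 -0.1299  0.0255] [ 0.4645 -0.1307  0.0255]
mark (array([ 0.5048, -0.1325,  0.0244]), [np.float64(0.00027231680271183216), np.float64(0.0002723168027118278)])
```

```bash
sed -i 's/^P=\[.*/P=[(f,t(f,*m) if a==112 else blob(f,t(f,*m)),d(a)) for f,m,a in obs]/; s/^for (f,m,a).*//' g.py; python3 g.py | head -4
cat > go.py <<'E'
import sys
from h import *
np.set_printoptions(precision=4,suppress=True)
# target x y z yaw_deg(of tool x)
def go(x,y,z,yaw):
    T=tool(); c,s=np.cos(np.radians(yaw)),np.sin(np.radians(yaw))
    G=np.array([[c,s,0],[s,-c,0],[0,0,-1]]).T; G=np.column_stack([[c,s,0],[s,-c,0],[0,0,-1]])
    print("d",T[:3,:3].T@(np.array([x,y,z])-T[:3,3]),"rot",R.from_matrix(T[:3,:3].T@G).as_rotvec(),"q",sensors.get_obs()["q"])
a=list(map(float,sys.argv[1:]))
for i in range(0,len(a),4): go(*a[i:i+4])
E
python3 go.py .650 -.091 .10 -23.4 .650 -.091 .037 -23.4
python3 - <<'E'
from fit import *
e=[onz("wrist",t("w2",*p),.066,T["w2"]) for p in ((541,92),(588,132),(526,202))]; print(e,"yaw",np.degrees(np.arctan2(*(e[1]-e[2])[1::-1])))
E
```

```text
grinder [0.5041 0.0926 0.1067 0.0853] [ 0.04  0.08  0.    0.04  0.18 -0.12 -0.4  -0.1  -0.16  0.32  0.04 -0.1
  0.29 -0.14]
dock [np.float64(0.5937552574399155), np.float64(0.10029623380628586), 0.078]
w2 dock px [228.8355 143.0027]
d [ 0.0541 -0.0168  0.1923] rot [ 0.0001 -0.0013  0.7069] q [-0.3221  0.0003  1.5656  0.0003  1.5745  0.9502]
d [ 0.0541 -0.0168  0.2553] rot [ 0.0001 -0.0013  0.7069] q [-0.3221  0.0003  1.5656  0.0003  1.5745  0.9502]
[array([ 0.6765, -0.0827,  0.066 ]), array([ 0.6651, -0.1123,  0.066 ]), array([ 0.6226, -0.095 ,  0.066 ])] yaw -22.14000941952732
```

Scaled: 0.13 m / 0.75 = 0.1733, 0.054 m / 0.75 = 0.072, 0.69 rad / 3.1416 = 0.2196.

```bash
python3 jog.py '0.07,0.072,-0.0227,0.1733,0,0,0.2196 | 0.07,0.072,-0.0227,0.1733,0,0,0.2196 | 0.07,0.072,-0.0227,0.1733,0,0,0.2196 | 0.07,0.072,-0.0227,0.1733,0,0,0.2196 | 0.07,0.072,-0.0227,0.1733,0,0,0.2196 | 0.07,0.072,-0.0227,0.1733,0,0,0.2196 | 0.07,0.072,-0.0227,0.1733,0,0,0.2196 | 0.07,0.072,-0.0227,0.1733,0,0,0.2196'
python3 - <<'E'
from h import *
snap("wrist","w4.png"); im=cv2.imread("pics/w4.png")
p=proj("wrist",[.650,-.091,.066]);print(p,tool()[:3,3])
u0,v0=int(p[0])-100,max(0,int(p[1])-75);print(u0,v0)
cv2.imwrite("pics/w4c.png",cv2.resize(im[v0:v0+150,u0:u0+200],None,fx=4,fy=4,interpolation=cv2.INTER_CUBIC))
E
python3 go.py .650 -.091 .037 -22.3
```

```text
t: 3.42
tool_pos: [0.6499, -0.0904, 0.1621]
tool_rot: [-3.082, 0.607, -0.002]
contact_force: [1.0, 0.4, 0.1]
opening: 0.07
grip_force: 0.0
[312.57466089 198.88219643] [ 0.64987167 -0.09074206  0.16224525]
212 123
d [0.     0.0002 0.1252] rot [-0.0002 -0.0014 -0.0002] q [-0.2521  0.1728  1.6003  0.      1.367   1.7081]
```

View pics/w4c.png

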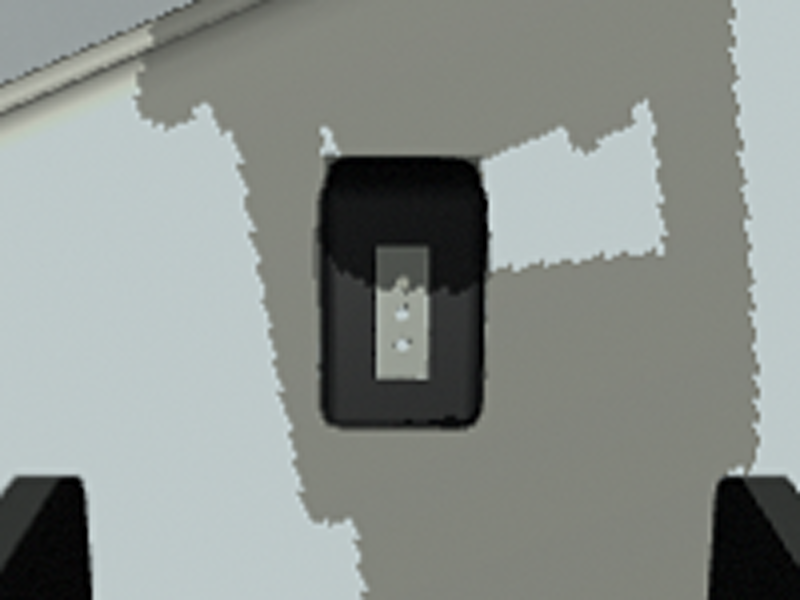

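The battery stands square in the view, with its label centre at crop (402,313), the near edge of its top at row 428 and the far lower edge at row 157. I'll check these against the model.

Run:
```python
from h import *
T=np.load("pics/w4.png.npy"); a=np.radians(-22.3); ex=np.array([np.cos(a),np.sin(a),0])
B=np.array([.650,-.091,0])
for n,dx,z in (("c",0,.066),("near top",-.025,.066),("far top",.025,.066),("far low",.025,.03),("near low",-.025,.03)):
    p=proj("wrist",B+ex*dx+[0,0,z],T); print(n,(p-[212,123])*4)
```

```text
c [403.75031736 303.02509476]
near top [403.57366415 426.34655088]
far top [403.93504736 173.05768358]
far low [403.33404357 144.12276286]
near low [403.04364176 368.43995953]
```

Scaled: 0.125 m / 0.75 = 0.1667, -0.0015 m / 0.75 = -0.002.

```bash
python3 jog.py '0.07,-0.002,0,0.1667,0,0,0 | 0.07,-0.002,0,0.1667,0,0,0 | 0.07,-0.002,0,0.1667,0,0,0 | 0.07,-0.002,0,0.1667,0,0,0 | 0.07,-0.002,0,0.1667,0,0,0 | 0.02,-0.002,0,0.1667,0,0,0 | 0.02,-0.002,0,0.1667,0,0,0 | 0.02,-0.002,0,0.1667,0,0,0 | 0.02,-0.002,0,0.1667,0,0,0 | 0.02,-0.002,0,0.1667,0,0,0 | 0.02,-0.002,0,0.1667,0,0,0' 60; python3 go.py .5937 .1003 .16 4.9
```

```text
t: 4.38
tool_pos: [0.651, -0.0915, 0.0406]
tool_rot: [3.081, -0.612, 0.011]
contact_force: [0.1, 0.0, 7.0]
opening: 0.0307
grip_force: 61.2
d [-0.1254 -0.1555 -0.12  ] rot [ 0.0005 -0.0071 -0.4776] q [-0.2528  0.3009  1.6688  0.0003  1.1648  1.7099]
```

Scaled: -0.13 m / 0.75 = -0.1733, -0.12 m / 0.75 = -0.16, -0.478 rad / 3.1416 = -0.1522.

```bash
python3 jog.py '0.02,0,0,-0.16,0,0,0 | 0.02,0,0,-0.16,0,0,0 | 0.02,0,0,-0.16,0,0,0 | 0.02,-0.1467,-0.1733,-0.16,0,0,-0.1522 | 0.02,-0.1467,-0.1733,-0.16,0,0,-0.1522 | 0.02,-0.1467,-0.1733,-0.16,0,0,-0.1522 | 0.02,-0.1467,-0.1733,-0.16,0,0,-0.1522 | 0.02,-0.1467,-0.1733,-0.16,0,0,-0.1522 | 0.02,-0.1467,-0.1733,-0.16,0,0,-0.1522 | 0.02,-0.1467,-0.1733,-0.16,0,0,-0.1522'; python3 go.py .5937 .1003 .16 4.9
python3 - <<'E'
from h import *
im=snap("wrist","w5.png"); T=tool(); print(T)
p,_=cam("wrist")
a=proj("wrist",T[:3,3]+T[:3,2]*-.025,T); print(a)
cv2.imwrite("pics/w5c.png",cv2.resize(im[80:280,180:450],None,fx=2.9,fy=2.9,interpolation=cv2.INTER_CUBIC))
E
```

```text
t: 5.22
tool_pos: [0.5963, 0.0712, 0.157]
tool_rot: [3.138, 0.135, 0.002]
contact_force: [-0.7, -0.4, -2.1]
opening: 0.0309
grip_force: 60.2
d [-0.0001 -0.0292 -0.003 ] rot [ 0.0008 -0.0012  0.0005] q [-0.0047  0.0508  1.7415 -0.0007  1.3481  1.4803]
[[ 9.96411839e-01  8.46304050e-02  1.06880823e-03  5.96557375e-01]
 [ 8.46310938e-02 -9.96412163e-01 -6.16437982e-04  7.04706696e-02]
 [ 1.01280412e-03  7.04680513e-04 -9.99999239e-01  1.56893467e-01]
 [ 0.00000000e+00  0.00000000e+00  0.00000000e+00  1.00000000e+00]]
[312.1260879 279.4616247]
```

View pics/w5c.png

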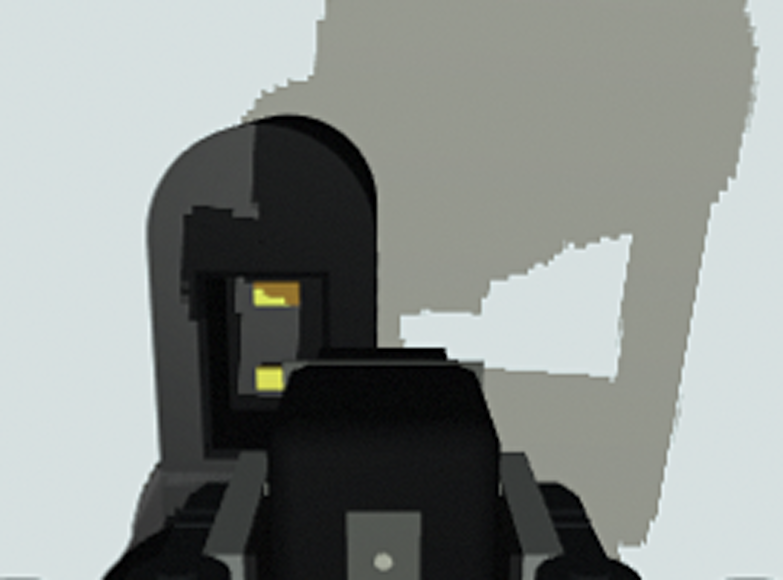

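The view (scale 2.9, offset (180,80)) shows these, all in crop pixels:
- **Well mouth:** far edge at row 272, from x=197 to 328.
- **Head shoulder:** far edge at row 362, x from 285 to 483.
- **Plug:** far edge at row 348, x from 318 to 445.

From these I can work out the offset between battery and well directly in the tool frame.

Run:
```python
from h import *
np.set_printoptions(precision=4,suppress=True)
T=np.load("pics/w5.png.npy"); I4=np.eye(4)
px=lambda x,y:(180+x/2.9,80+y/2.9)
zt=T[2,3]-.078
for n,x,y in(("well fl",197,272),("well fr",328,272),("well left edge",205,450),("dock left",155,350),("dock far",285,116)): print(n,onz("wrist",px(x,y),zt,I4))
print("shoulder",onz("wrist",px(285,362),.0106,I4),onz("wrist",px(483,362),.0106,I4))
for z in(.0326,.0406): print("plug",onz("wrist",px(318,348),z,I4),onz("wrist",px(445,348),z,I4))
print("model dock in tool",T[:3,:3].T@(np.array([.5937,.1003,.078])-T[:3,3]))
```

```text
well fl [ 0.0231 -0.0444  0.079 ]
well fr [ 0.0231 -0.0131  0.079 ]
well left edge [-0.0225 -0.0447  0.079 ]
dock left [ 0.0037 -0.0557  0.079 ]
dock far [ 0.0594 -0.0224  0.079 ]
shoulder [ 0.021  -0.0167  0.0106] [0.021  0.017  0.0106]
plug [ 0.0173 -0.0125  0.0326] [0.0173 0.012  0.0326]
plug [ 0.015  -0.0131  0.0406] [0.015  0.0126 0.0406]
model dock in tool [-0.0002 -0.0293  0.079 ]
```

Scaled: 0.05 m / 0.75 = 0.0667, -0.029 m / 0.75 = -0.0387.

```bash
python3 jog.py '0.02,0.0044,-0.0387,0,0,0,0 | 0.02,0.0044,-0.0387,0,0,0,0 | 0.02,0.0044,-0.0387,0.02,0,0,0 | 0.02,0.0044,-0.0387,0.04,0,0,0 | 0.02,0.0044,-0.0387,0.0507,0,0,0 | 0.02,0.0044,-0.0387,0.0587,0,0,0 | 0.02,0.0044,-0.0387,0.0667,0,0,0 | 0.02,0.0044,-0.0387,0.0667,0,0,0' 80; python3 go.py .597 .1003 .0886 4.9
```

```text
t: 5.93
tool_pos: [0.5964, 0.0997, 0.105]
tool_rot: [3.139, 0.133, -0.003]
contact_force: [-1.2, -0.4, -2.2]
opening: 0.0306
grip_force: 84.3
d [ 0.0007 -0.0005  0.0164] rot [-0.      0.002  -0.0008] q [ 0.0427  0.1151  1.7654 -0.0001  1.2631  1.5288]
```

Scaled: 0.018 m / 0.75 = 0.024, 0.016 m / 0.75 = 0.0213.

```bash
python3 jog.py '0.02,0,0,0.008,0,0,0 | 0.02,0,0,0.016,0,0,0 | 0.02,0,0,0.0213,0,0,0 | 0.02,0,0,0.024,0,0,0 | 0.02,0,0,0.024,0,0,0'; python3 go.py .597 .1003 .0886 4.9
```

```text
t: 6.35
tool_pos: [0.5972, 0.1005, 0.0889]
tool_rot: [3.139, 0.135, 0.001]
contact_force: [-1.1, -0.1, 0.7]
opening: 0.0304
grip_force: 84.6
d [-0.0002  0.0002  0.0003] rot [ 0.0002 -0.0005  0.0005] q [ 0.044   0.1341  1.774  -0.0002  1.2329  1.5288]
```

Nearly home. I'll press a little further until the force shows it has seated.

Scaled: 0.003 m / 0.75 = 0.004, 0.002 m / 0.75 = 0.0027.

```bash
python3 jog.py '0.02,0,0,0.0013,0,0,0 | 0.02,0,0,0.0027,0,0,0 | 0.02,0,0,0.004,0,0,0 | 0.02,0,0,0.004,0,0,0'
```

```text
t: 6.68
tool_pos: [0.5972, 0.1005, 0.0888]
tool_rot: [3.138, 0.135, -0.001]
contact_force: [-11.0, -0.6, 15.5]
opening: 0.0303
grip_force: 86.8
```

Scaled: 0.002 m / 0.75 = 0.0027, 0.001 m / 0.75 = 0.0013.

```bash
python3 jog.py '0.02,0,0,0.0013,0,0,0 | 0.02,0,0,0.0027,0,0,0 | 0.02,0,0,0.0027,0,0,0'; python3 jog.py '0.06,0,0,-0.0053,0,0,0 | 0.06,0,0,-0.0053,0,0,0 | 0.06,0,0,-0.0053,0,0,0 | 0.06,0,0,-0.0053,0,0,0 | 0.06,0,0,-0.1333,0,0,0 | 0.06,0,0,-0.1333,0,0,0 | 0.06,0,0,-0.1333,0,0,0 | 0.06,0,0,-0.1333,0,0,0'
python3 - <<'E'
from h import *
im=snap("wrist","w6.png"); sd=snap("side","s6.png"); T=tool(); print(T)
a=cv2.resize(im[90:290,170:450],None,fx=2.85,fy=2.0,interpolation=cv2.INTER_CUBIC)
a=im[100:300,200:400]; b=sd[210:330,220:370]
h=590
a=cv2.resize(a,(400,400),interpolation=cv2.INTER_CUBIC); b=cv2.resize(b,(400,320),interpolation=cv2.INTER_CUBIC); b=cv2.copyMakeBorder(b,0,80,0,0,cv2.BORDER_CONSTANT)
cv2.imwrite("pics/m6.png",np.hstack([a,b]))
E
python3 go.py .525 -.13 .28 65
```

```text
t: 6.93
tool_pos: [0.5972, 0.1005, 0.0887]
tool_rot: [3.138, 0.136, -0.001]
contact_force: [-15.2, -1.7, 24.2]
opening: 0.0305
grip_force: 88.0
t: 7.6
tool_pos: [0.6001, 0.1007, 0.1891]
tool_rot: [-3.139, -0.135, -0.016]
contact_force: [1.4, 0.2, 0.4]
opening: 0.0596
grip_force: 0.0
[[ 9.96322423e-01  8.56811562e-02  6.07370715e-04  5.97045828e-01]
 [ 8.56811593e-02 -9.96322608e-01  2.10258291e-05  1.00482219e-01]
 [ 6.06938691e-04  3.10917219e-05 -9.99999815e-01  1.83221374e-01]
 [ 0.00000000e+00  0.00000000e+00  0.00000000e+00  1.00000000e+00]]
d [-0.0915  0.2235 -0.0968] rot [ 0.0003 -0.0005 -1.0487] q [ 0.0439  0.0401  1.7072 -0.      1.3936  1.5289]
```

View pics/m6.png

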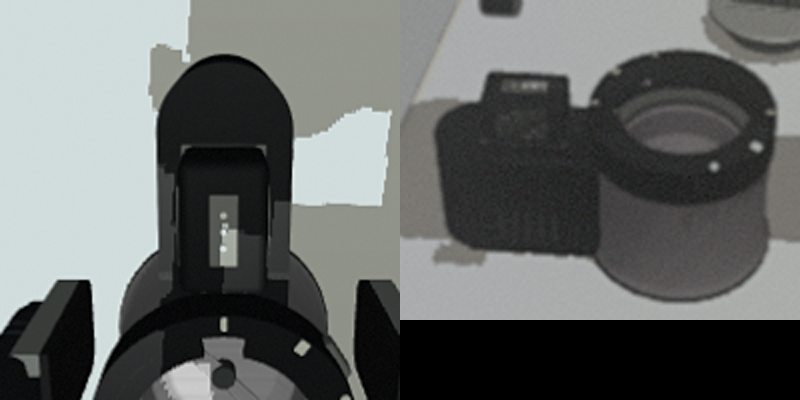

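The battery's shoulder lies flush on the dock in both views, and the collar's entry mark is at crop (224,324). Next is the lid: I'll compute its yaw from the bar, then hover over it.

```bash
python3 - <<'E'
from fit import *
for f,a,b in(("w3",(376,383),(345,491)),("w2",(376,93),(346,191))):
    e=[onz("wrist",t(f,*p),.0545,T[f]) for p in(a,b)]; d=e[0]-e[1]; print(e,np.linalg.norm(d),(e[0]+e[1])/2,np.degrees(np.arctan2(d[1],d[0])))
T6=np.load("pics/w6.png.npy")
m=onz("wrist",(312,262),.104,T6); m2=onz("wrist",(351,274),.104,T6); print("marks",m,m2)
for a in (0,-.62): 
  y=.0853+a; print("model",np.array([.5041+.0517*np.cos(y),.0926+.0517*np.sin(y)]))
E
python3 go.py .464 -.130 .16 -3
```

```text
[array([ 0.5019, -0.1291,  0.0545]), array([ 0.4358, -0.1307,  0.0545])] 0.0660928090438077 [ 0.4689 -0.1299  0.0545] 1.332638250635768
[array([ 0.499 , -0.1262,  0.0545]), array([ 0.4342, -0.1311,  0.0545])] 0.06496010711524061 [ 0.4666 -0.1286  0.0545] 4.3200778401621305
marks [0.5544 0.0966 0.104 ] [0.5469 0.0657 0.104 ]
model [0.5556 0.097 ]
model [0.5486 0.0663]
d [-0.1523  0.2182  0.0231] rot [-0.     -0.0006  0.1381] q [ 0.0439  0.0401  1.7072 -0.      1.3936  1.5289]
```

Scaled: 0.218 m / 0.75 = 0.2907, -0.15 m / 0.75 = -0.2, 0.08 rad / 3.1416 = 0.0255.

```bash
python3 jog.py '0.07,-0.2,0.2907,-0.0133,0,0,0.0255 | 0.07,-0.2,0.2907,-0.0133,0,0,0.0255 | 0.07,-0.2,0.2907,-0.0133,0,0,0.0255 | 0.07,-0.2,0.2907,-0.0133,0,0,0.0255 | 0.07,-0.2,0.2907,-0.0133,0,0,0.0255 | 0.07,-0.2,0.2907,-0.0133,0,0,0.0255 | 0.07,-0.2,0.2907,-0.0133,0,0,0.0255 | 0.07,-0.2,0.2907,-0.0133,0,0,0.0255 | 0.07,-0.2,0.2907,-0.0133,0,0,0.0255 | 0.07,-0.2,0.2907,-0.0133,0,0,0.0255'
python3 - <<'E'
from h import *
im=snap("wrist","w7.png"); T=tool(); print(T)
p=proj("wrist",[.465,-.13,.0255]);u0,v0=int(p[0])-100,int(p[1])-75; print(p,u0,v0)
cv2.imwrite("pics/w7c.png",cv2.resize(im[v0:v0+150,u0:u0+200],None,fx=4,fy=4,interpolation=cv2.INTER_CUBIC))
E
```

```text
t: 8.53
tool_pos: [0.4657, -0.1287, 0.1916]
tool_rot: [-3.14, -0.01, 0.004]
contact_force: [0.4, 0.1, 0.8]
opening: 0.07
grip_force: 0.0
[[ 0.99997352  0.00702835 -0.00188837  0.46602679]
 [ 0.00703091 -0.99997436  0.00135488 -0.12848173]
 [-0.0018788  -0.00136812 -0.9999973   0.191977  ]
 [ 0.          0.          0.          1.        ]]
[313.74450722 180.4414146 ] 213 105
```

View pics/w7c.png

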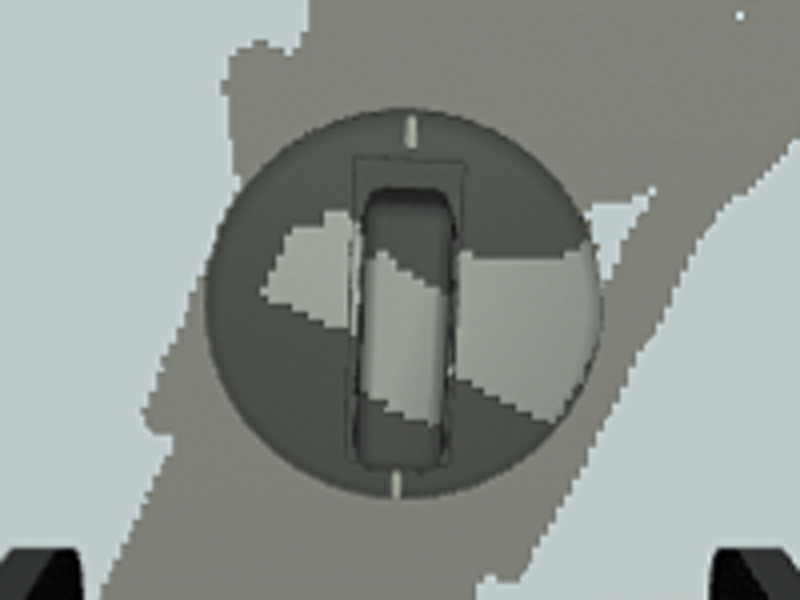

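The lid's flange spans x 206–600 and rows 108–498 in the crop. Its two white marks are at (411,132) and (397,484), so it is turned slightly from the tool.

```bash
python3 - <<'E'
from h import *
np.set_printoptions(precision=4,suppress=True)
T=np.load("pics/w7.png.npy"); q=lambda x,y,z=.0255:onz("wrist",(213+x/4,105+y/4),z,T)
a,b=q(411,132),q(397,484); print("marks",a,b,np.linalg.norm(a-b),(a+b)/2,"yaw",np.degrees(np.arctan2(*(a-b)[1::-1])))
l,r,u,d=q(206,303),q(600,303),q(403,108),q(403,498); print("flange",l,r,u,d,(l+r+u+d)/4)
e,f=q(409,192,.0545),q(402,468,.0545); print("bar",e,f,(e+f)/2)
E
python3 go.py .465 -.130 .03 -2
```

```text
marks [ 0.5054 -0.1317  0.0255] [ 0.4178 -0.129   0.0255] 0.0876109801031571 [ 0.4616 -0.1304  0.0255] yaw -1.7647133829878694
flange [ 0.4641 -0.0824  0.0255] [ 0.4647 -0.1779  0.0255] [ 0.5109 -0.1298  0.0255] [ 0.4141 -0.1306  0.0255] [ 0.4634 -0.1302  0.0255]
bar [ 0.4952 -0.1311  0.0545] [ 0.4324 -0.1301  0.0545] [ 0.4638 -0.1306  0.0545]
d [-0.0007  0.0017  0.162 ] rot [-0.0013  0.0019  0.0419] q [-0.4234 -0.2681  1.9752  0.0005  1.4368  1.1403]
```

Careful with the scale: shifts go in shares of 0.75 m and turns go in shares of pi rad. That gives: 0.161 m / 0.75 = 0.2147, -0.003 m / 0.75 = -0.004, 0.037 rad / 3.1416 = 0.0118.

```bash
python3 jog.py '0.07,-0.004,0.0027,0.0533,0,0,0.0118 | 0.07,-0.004,0.0027,0.1067,0,0,0.0118 | 0.07,-0.004,0.0027,0.16,0,0,0.0118 | 0.06,-0.004,0.0027,0.2,0,0,0.0118 | 0.05,-0.004,0.0027,0.2147,0,0,0.0118 | 0.05,-0.004,0.0027,0.2147,0,0,0.0118 | 0.05,-0.004,0.0027,0.2147,0,0,0.0118' 40; python3 go.py .463 -.1303 .031 -1.7
```

```text
t: 9.17
tool_pos: [0.4638, -0.1311, 0.0328]
tool_rot: [-3.141, 0.047, 0.0]
contact_force: [0.5, 0.1, 0.1]
opening: 0.05
grip_force: 0.0
d [-0.0009 -0.0008  0.0018] rot [-0.0001  0.     -0.0002] q [-0.43   -0.0743  2.0941  0.0001  1.1219  1.1706]
```

Scaled: 0.0015 m / 0.75 = 0.002, -0.001 m / 0.75 = -0.0013.

```bash
python3 jog.py '0.05,-0.0013,-0.0013,0.002,0,0,0 | 0.05,-0.0013,-0.0013,0.002,0,0,0 | 0.005,-0.0013,-0.0013,0.002,0,0,0 | 0.005,-0.0013,-0.0013,0.002,0,0,0 | 0.005,-0.0013,-0.0013,0.002,0,0,0 | 0.005,-0.0013,-0.0013,0.002,0,0,0 | 0.005,-0.0013,-0.0013,0.002,0,0,0 | 0.005,-0.0013,-0.0013,0.002,0,0,0 | 0.005,-0.0013,-0.0013,0.002,0,0,0' 60; python3 go.py .463 -.1303 .031 -1.7
```

```text
t: 9.92
tool_pos: [0.4632, -0.1311, 0.0322]
tool_rot: [3.14, -0.049, 0.003]
contact_force: [-0.7, 0.7, 6.6]
opening: 0.0189
grip_force: 59.8
d [-0.0003 -0.0008  0.0012] rot [ 0.001  -0.0022 -0.0016] q [-0.4306 -0.0765  2.0972 -0.      1.1185  1.1715]
```

Scaled: -0.221 m / 0.75 = -0.2947, -0.157 m / 0.75 = -0.2093, -0.115 rad / 3.1416 = -0.0366.

```bash
python3 go.py .474 .09 .19 4.9; python3 jog.py '0.005,0,0,-0.0533,0,0,0 | 0.005,0,0,-0.1067,0,0,0 | 0.005,0,0,-0.16,0,0,0 | 0.005,0,0,-0.2093,0,0,0 | 0.005,0.0053,-0.2947,-0.2093,0,0,-0.0366 | 0.005,0.0053,-0.2947,-0.2093,0,0,-0.0366 | 0.005,0.0053,-0.2947,-0.2093,0,0,-0.0366 | 0.005,0.0053,-0.2947,-0.2093,0,0,-0.0366 | 0.005,0.0053,-0.2947,-0.2093,0,0,-0.0366 | 0.005,0.0053,-0.2947,-0.2093,0,0,-0.0366 | 0.005,0.0053,-0.2947,-0.2093,0,0,-0.0366 | 0.005,0.0053,-0.2947,-0.2093,0,0,-0.0366 | 0.005,0.0053,-0.2947,-0.2093,0,0,-0.0366' 70;python3 - <<'E'
from h import *
im=snap("wrist","w8.png"); T=tool(); print(T)
for a in (0,-.62,-1.187): 
  y=.0853+a; print("model",proj("wrist",[.5041+.0517*np.cos(y),.0926+.0517*np.sin(y),.104]))
print("lidmark",proj("wrist",(T@[.0438,0,.0067,1])[:3],T))
cv2.imwrite("pics/w8c.png",cv2.resize(im[100:300,180:446],None,fx=3,fy=3,interpolation=cv2.INTER_CUBIC))
E
```

```text
d [ 0.0042 -0.2212 -0.158 ] rot [ 0.0011 -0.0021 -0.1168] q [-0.4306 -0.0765  2.0972 -0.      1.1185  1.1715]
t: 11.0
tool_pos: [0.4727, 0.0895, 0.1873]
tool_rot: [3.138, 0.131, -0.002]
contact_force: [-0.1, 0.5, -1.5]
opening: 0.0188
grip_force: 69.2
[[ 9.96609051e-01  8.22790300e-02 -7.48878668e-04  4.72873280e-01]
 [ 8.22787293e-02 -9.96609267e-01 -4.23993882e-04  8.91555722e-02]
 [-7.81225226e-04  3.60939355e-04 -9.99999630e-01  1.87396027e-01]
 [ 0.00000000e+00  0.00000000e+00  0.00000000e+00  1.00000000e+00]]
model [310.40183755  82.83273212]
model [355.53760708  97.93511385]
model [380.6346457 132.4958423]
lidmark [312.08837685 160.02772393]
```

View pics/w8c.png

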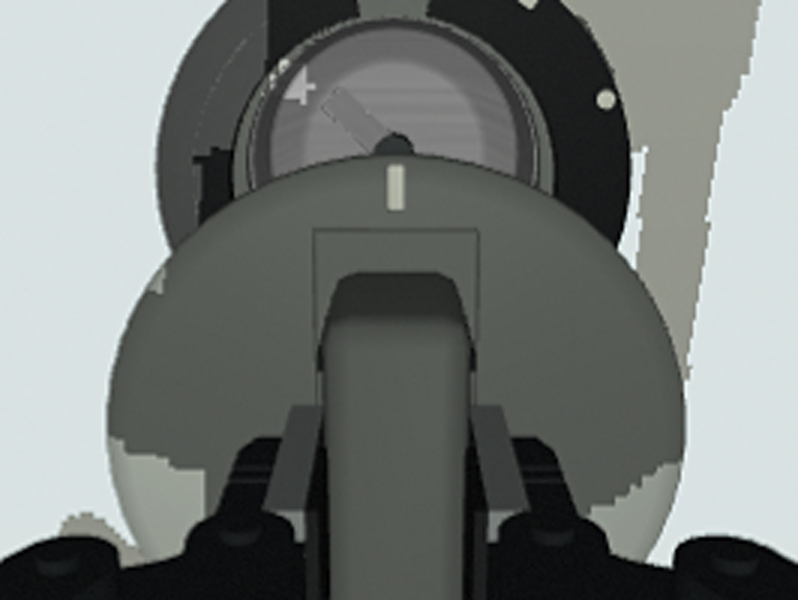

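The lid's pointer mark is at crop (396,188), i.e. pixel (312,162.7), and the collar dot at (606,100), i.e. (382,133.3). I'll refine the collar pose in the tool frame and compare it with the lid.

```bash
cat > b.py <<'E'
from h import *
from scipy.optimize import least_squares
np.set_printoptions(precision=4,suppress=True)
T=np.load("pics/w8.png.npy"); I=cv2.imread("pics/w8.png",0).astype(float)
def blob(uv,r=5):
    for _ in range(3):
        u,v=np.round(uv).astype(int); p=I[v-r:v+r+1,u-r:u+r+1]; w=np.clip(p-(p.min()*.4+p.max()*.6),0,None)
        Y,X=np.mgrid[v-r:v+r+1,u-r:u+r+1]; uv=np.array([(w*X).sum(),(w*Y).sum()])/w.sum()
    return uv
A=[0,-.62,-1.187]; P=[blob(p) for p in((310.4,82.8),(356,98),(382,133.3))]; print(P)
res=lambda x:np.concatenate([proj("wrist",[x[0]+.0517*np.cos(x[2]+a),x[1]+.0517*np.sin(x[2]+a),.104],T)-p for a,p in zip(A,P)])
s=least_squares(res,[.504,.0926,.085]);print(s.x,s.fun)
g=np.array([*s.x[:2],.104]); gt=T[:3,:3].T@(g-T[:3,3]); print("mouth in tool",gt)
m=onz("wrist",blob((312,162.7),6),.0067,np.eye(4)); f=onz("wrist",(180+393/3,100+155/3),.0067,np.eye(4)); print("lid mark in tool",m,"-.0438:",m[0]-.0438,"flange front",f,f[0]-.0485)
E
python3 b.py
python3 - <<'E'
from h import *
# same camera bias: where lid mark was in w7 relative to its centre
E
```

```text
[array([310.8568,  82.0451]), array([356.735 ,  97.0923]), array([382.4933, 132.0453])]
[0.5043 0.092  0.0924] [ 0.5497  0.2902 -0.0601  0.0757 -0.5095 -0.4221]
mouth in tool [0.0318 0.0001 0.0832]
lid mark in tool [ 0.0426 -0.0002  0.0067] -.0438: -0.0012311992293643562 flange front [ 0.0477 -0.0005  0.0067] -0.0008280339497058198
```

Scaled: 0.057 m / 0.75 = 0.076, 0.0328 m / 0.75 = 0.0437, -0.005 rad / 3.1416 = -0.0016.

```bash
python3 jog.py '0.005,0.0437,0.0005,0,0,0,-0.0016 | 0.005,0.0437,0.0005,0.0267,0,0,-0.0016 | 0.005,0.0437,0.0005,0.0533,0,0,-0.0016 | 0.005,0.0437,0.0005,0.0613,0,0,-0.0016 | 0.005,0.0437,0.0005,0.0667,0,0,-0.0016 | 0.005,0.0437,0.0005,0.072,0,0,-0.0016 | 0.005,0.0437,0.0005,0.076,0,0,-0.0016 | 0.005,0.0437,0.0005,0.076,0,0,-0.0016'; python3 go.py .5053 .092 .1162 5.1
```

```text
t: 11.72
tool_pos: [0.5059, 0.0923, 0.1311]
tool_rot: [3.139, 0.139, 0.001]
contact_force: [-0.6, -1.1, -1.8]
opening: 0.0185
grip_force: 69.2
d [-0.0006  0.0002  0.0149] rot [ 0.     -0.0006 -0.0007] q [ 0.0356 -0.131   1.9633 -0.      1.3087  1.5181]
```

Scaled: 0.016 m / 0.75 = 0.0213, 0.015 m / 0.75 = 0.02.

```bash
python3 jog.py '0.005,0,0,0.0053,0,0,0 | 0.005,0,0,0.0107,0,0,0 | 0.005,0,0,0.016,0,0,0 | 0.005,0,0,0.02,0,0,0 | 0.005,0,0,0.0213,0,0,0 | 0.005,0,0,0.0213,0,0,0'; python3 go.py .5053 .092 .1162 5.1
```

```text
t: 12.22
tool_pos: [0.506, 0.0926, 0.1163]
tool_rot: [3.138, 0.14, -0.0]
contact_force: [-5.4, 0.1, 7.9]
opening: 0.0191
grip_force: 70.3
d [-0.0007  0.0005  0.0001] rot [0.0002 0.0001 0.    ] q [ 0.0364 -0.1131  1.9735 -0.0002  1.2813  1.5182]
```

Scaled: 0.001 m / 0.75 = 0.0013.

```bash
python3 jog.py '0.005,0,0,0.0013,0,0,0 | 0.005,0,0,0.0013,0,0,0 | 0.005,0,0,0.0013,0,0,0' 100; python3 jog.py '0.005,0,0,0,0,0,0.0255 | 0.005,0,0,0,0,0,0.0509 | 0.005,0,0,0,0,0,0.0764 | 0.005,0,0,0,0,0,0.1019 | 0.005,0,0,0,0,0,0.1273 | 0.005,0,0,0,0,0,0.1464 | 0.005,0,0,0,0,0,0.1655 | 0.005,0,0,0,0,0,0.1783 | 0.005,0,0,0,0,0,0.191 | 0.005,0,0,0,0,0,0.191 | 0.005,0,0,0,0,0,0.191'
python3 - <<'E'
from h import *
o=sensors.get_obs(); T=tool(o); print("yaw",np.arctan2(T[1,0],T[0,0]),o["wrist_torque"],o["contact_force"])
snap("wrist","w9.png")
im=cv2.imread("pics/w9.png")
cv2.imwrite("pics/w9c.png",cv2.resize(im[100:300,180:446],None,fx=3,fy=3,interpolation=cv2.INTER_CUBIC))
E
```

```text
t: 12.47
tool_pos: [0.5062, 0.0927, 0.1163]
tool_rot: [3.138, 0.14, 0.0]
contact_force: [-6.7, -0.5, 11.2]
opening: 0.0184
grip_force: 99.1
t: 13.38
tool_pos: [0.5063, 0.0922, 0.1163]
tool_rot: [3.039, -0.792, 0.001]
contact_force: [-6.9, -1.8, 11.4]
opening: 0.0184
grip_force: 98.9
yaw -0.5100311832531257 [-0.34330184  1.07616963  0.24019133] [-6.89576747 -1.7671834  11.36962324]
```

View pics/w9c.png

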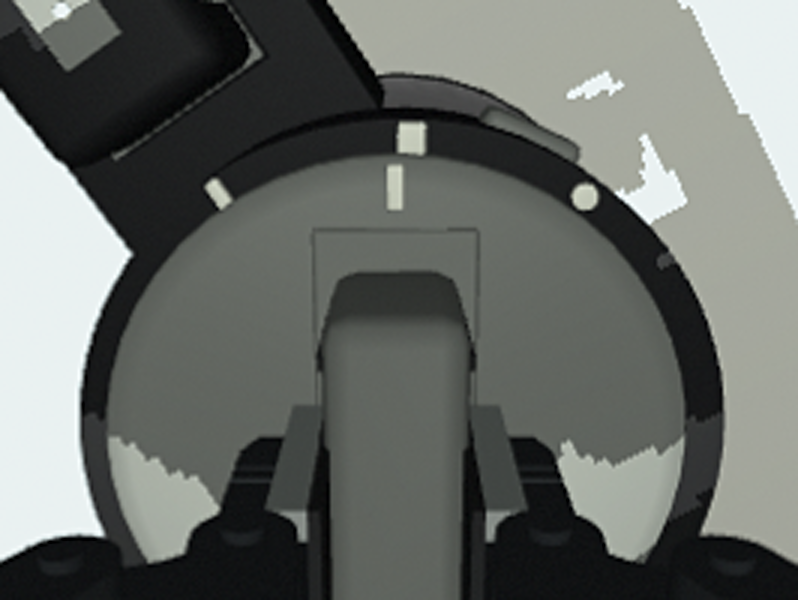

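The lid is flush, with its pointer at crop (395,188). The pulse oblong is at (412,138), the entry mark at (219,193) and the dot at (585,197), so it needs slightly more clockwise turn. I'll compute how much.

Run:
```python
from h import *
from scipy.optimize import least_squares
p=lambda x,y,z:onz("wrist",(180+x/3,100+y/3),z,np.eye(4))[:2]
M=[p(219,193,.0123),p(412,138,.0123),p(585,197,.0123)]; A=[0,.62,1.187]
r=lambda s:np.concatenate([[s[0]+.0517*np.cos(s[2]+a),s[1]+.0517*np.sin(s[2]+a)]-m for a,m in zip(A,M)])
s=least_squares(r,[0,0,-.6],x_scale=[.01,.01,.1]); print(s.x,s.fun*1000)
print("angle of pulse mark in tool",s.x[2]+.62)
l=p(395,188,.0068); print("lid mark",l,"angle about collar",np.arctan2(l[1]-s.x[1],l[0]-s.x[0]))
o=p(412,138,.0123)-s.x[:2]; print("oblong",np.arctan2(o[1],o[0]))
print(np.array(p(384,260,-.02)))
```

```text
[-2.43761500e-03  1.67475193e-04 -5.82401214e-01] [ 0.09906606  0.57081085 -0.20374008 -0.05510613  0.10467401 -0.51570472]
angle of pulse mark in tool 0.03759878576729436
lid mark [ 0.04233536 -0.00052768] angle about collar -0.015524941823499762
oblong 0.03851214646048492
[ 0.03725262 -0.00195592]
```

Scaled: 0.035 rad / 3.1416 = 0.0111.

```bash
python3 jog.py '0.005,0,0,0,0,0,0.0064 | 0.005,0,0,0,0,0,0.0111 | 0.005,0,0,0,0,0,0.0111 | 0.005,0,0,0,0,0,0.0111 | 0.005,0,0,0,0,0,0.0111 | 0.005,0,0,0,0,0,0.0111'
python3 - <<'E'
from h import *
o=sensors.get_obs(); T=tool(o); print("yaw",np.arctan2(T[1,0],T[0,0]),o["wrist_torque"],o["contact_force"])
I=snap("wrist","w10.png"); I=cv2.cvtColor(I,cv2.COLOR_BGR2GRAY).astype(float)
def blob(x,y,r=6):
    uv=np.array([180+x/3,100+y/3])
    for _ in range(3):
        u,v=np.round(uv).astype(int); p=I[v-r:v+r+1,u-r:u+r+1]; w=np.clip(p-(p.min()*.3+p.max()*.7),0,None)
        Y,X=np.mgrid[v-r:v+r+1,u-r:u+r+1]; uv=np.array([(w*X).sum(),(w*Y).sum()])/w.sum()
    return uv
q=lambda uv,z:onz("wrist",uv,z,np.eye(4))[:2]
o,l=blob(404,137),blob(395,188,8); print((o-[180,100])*3,(l-[180,100])*3)
o,l=q(o,.0123),q(l,.0068); print(o,l,"pulse angle",np.arctan2(o[1]-.0002,o[0]+.0024),"lid",np.arctan2(l[1]-.0002,l[0]+.0024))
E
```

```text
t: 13.93
tool_pos: [0.5062, 0.0922, 0.1163]
tool_rot: [3.025, -0.844, 0.001]
contact_force: [-6.6, -2.2, 12.0]
opening: 0.0178
grip_force: 99.0
yaw -0.5441251482600422 [-0.37752669  1.09357239  0.57228016] [-6.58298974 -2.2061498  11.96009584]
[399.28177215 136.24594937] [392.67712818 185.27926677]
[0.04968788 0.00013592] [ 0.04274193 -0.00090165] pulse angle -0.00123018642652567 lid -0.024399314953600794
```

Scaled: -0.0005 m / 0.75 = -0.0007.

```bash
for i in 1 2; do python3 jog.py '0.005,0,0,-0.0007,0,0,0 | 0.005,0,0,-0.0007,0,0,0 | 0.005,0,0,-0.0007,0,0,0'; python3 -c "
from h import *
o=sensors.get_obs(); T=tool(o); print('yaw',np.arctan2(T[1,0],T[0,0]),o['wrist_torque'],o['contact_force'])"; done
```

```text
t: 14.23
tool_pos: [0.5062, 0.0922, 0.1163]
tool_rot: [3.025, -0.844, 0.002]
contact_force: [-5.0, -1.7, 8.7]
opening: 0.0183
grip_force: 98.5
yaw -0.5441383989431683 [-0.34822294  0.84365599  0.46872978] [-5.04775129 -1.73882302  8.692423  ]
t: 14.48
tool_pos: [0.5062, 0.0922, 0.1164]
tool_rot: [3.025, -0.844, 0.002]
contact_force: [-4.8, -2.0, 7.5]
opening: 0.018
grip_force: 98.1
yaw -0.5443582278479486 [-0.36125778  0.5693708   0.48211139] [-4.7845942  -1.95871317  7.53571626]
```

```bash
python3 -c "
from station import ctrl, vision, sensors
print(ctrl.finish_job())"
```

```text
the job is handed in; nothing more can be done
None
```

I handed the job in at about 14.5 s, with no verdict returned: the battery is home in the dock, and the lid went in flush and is held, still gripped, at the pulse position, 0.60–0.63 rad from the slot (target 0.62).

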